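Seat an engraving block and snap the toggle clamp shut

TASK

Push the brass block lying in the fixture's channel along it with the fingertips until it is fully home against the end stop, then push the clamp's lever away from you, over its dead point, until it snaps down into lock and the clamp's foot bears on the block. Only push: do not lift or tip the block out of its channel, and leave the other things on the bench where they are.

Things in the scene. Friction and masses are not known exactly. Their poses are not given: they have to be found in the camera images.
- fixture: clamping fixture bolted to the bench: dark steel base plate 285 x 155 x 12 mm with a channel and a toggle clamp. Origin on the bench under the clamp, on the channel's centre line; +x along the channel to the end stop and on past the clamp, away from the robot; +y left (lever side). Plate spans x -165 to 120, y -60 to 95 mm; the clamp's body x -1 to 54, y -19 to 43 mm, up to 70 mm high, and its spring strut x to 115, y -50 mm, 65 high
- channel_mouth (a point): centre of the channel's open end, on its floor (the plate's flat top, 12 mm above the bench), at fixture x = -150 mm. The channel runs from here along the fixture's +x for 135 mm to the end stop; it is 54 mm wide, between two rails 10 mm wide and 6 mm high
- stop_face (a point): centre of the end stop's face at the far end of the channel (fixture x = -15 mm), 6 mm above the channel's floor; the stop is 18 mm high. The block is fully home when its end lies flat on this face, that is, with its centre 40 mm before it
- block: brass engraving block, 80 (x) x 50 (y) x 12 (z) mm, about 0.4 kg, loose, lying flat in the fixture's channel, 20 to 45 mm short of the end stop; origin at the centre of its underside, x along the channel. It slides under a few newtons
- block_center (a point): centre of the brass block; its end faces lie 40 mm to either side along the channel, its top 6 mm above
- lever (a joint): angle of the clamp's lever, rad. 0 = open, leaning 26 degrees back towards the robot; grows as its top is pushed along the fixture's +x; upright at 0.45; dead point near 0.7; 1.55 = locked, 63 degrees over to the far side, on its stop. A spring throws it to the nearer end from either side of the dead point. Starting it takes some 5 to 10 N at the grip, then less and less up to the dead point
- lever_tip (a point): centre of the end of the lever's black grip, 115 mm from the hinge. The grip is 58 mm long, 24 mm wide (fixture y) and 16 mm thick, the stem below it 12 mm wide and 8 mm thick. Open, the tip is 160 mm above the bench and 50 mm nearer the robot than the hinge; upright 171 mm high; locked 108 mm
- lever_hinge (a point): the lever's hinge: fixture x = 25, y = 60 mm, 56 mm above the bench; its axis is the fixture's y, so the lever swings in the upright plane through this point along the fixture's x
- foot: the clamp's sprung foot, a black pad 18 mm across, its face 35 mm from this origin at the end of the clamp's arm. The lever drives the arm. Open: the arm stands upright on the centre line at fixture x = 2 to 22 mm, up to 135 mm high, the foot sticking out to x = -23 mm at 120 mm height. Locked: the foot presses on the block's top, at fixture x = -53 mm, with about 4 N
- stick: bystander, to be left alone: a dark turned wooden setter's stick, upright, 52 mm across, 106 mm tall; origin at the centre of its underside
- jar: bystander, to be left alone: a small glass jar with a metal lid, 44 mm across, 50 mm tall; origin at the centre of its underside
- tweezers: bystander, to be left alone: dark steel tweezers lying flat, about 155 x 18 x 8 mm; origin at the middle of its underside
- graver: bystander, to be left alone: a small graver with a wooden handle, lying flat, about 130 mm long; origin at the middle of its underside
- pumice: bystander, to be left alone: a reddish pumice block 60 x 90 x 30 mm; origin at the centre of its underside
- torch: bystander, to be left alone: a red hand torch with a brass nozzle, upright, 72 mm across, about 165 mm tall; origin at the centre of its underside
- dish: bystander, to be left alone: a white ceramic dish 70 mm across, 25 mm tall; origin at the centre of its underside
Not all that is in view belongs to the job. What is meant by the block is not green or pink, and is the smaller of those in its own colour.

How it is judged:
On the way, in this order (a step that is already met when the one before it is completed fails the run):
1. the block is fully home against the stop, the lever still open (x of block_center in the frame of fixture between -0.0575 and -0.052 m and angle between the x axis of block and the x axis of fixture, either way round below 0.06 rad and z of block_center in the frame of fixture below 0.021 m and value of joint lever below 0.3 rad), for 0.2 s.
2. the lever has snapped into lock with the foot bearing on the block (value of joint lever above 1.47 rad and contact force between foot and block above 2 N), for 0.2 s.
At the end, for the whole second after the job is handed in: the block lies flat in the channel, within 2.5 mm of full contact with the end stop and within 0.06 rad of square to it; the lever is locked (joint above 1.47 rad) and the foot presses on the block with more than 2 N; everything at rest (all of step 2 and x of block_center in the frame of fixture between -0.0575 and -0.052 m and angle between the x axis of block and the x axis of fixture, either way round below 0.06 rad and z of block_center in the frame of fixture below 0.021 m and linear speed of block below 0.01 m/s); the robot touches nothing.
It fails at once if the block is lifted more than 8 mm off the fixture (z of block_center in the frame of fixture above 0.026 m).
It fails at once if the block is tipped more than 0.25 rad (angle between block's own z axis and vertical above 0.25 rad).
It fails at once if a bystander is moved by more than 20 mm (distance of any of stick, jar, tweezers, graver, pumice, torch, dish from where it was at the start of the episode above 0.02 m).
It also fails if it takes over 45 s, if anything falls off the work surface, if the arm or the gripper's body presses on something with over 40 N, if the wrist force passes 120 N, or if a joint passes its speed limit or range.

ROBOT

A 7-joint arm with a two-finger parallel gripper is mounted at the origin on the work surface. World frame = base frame: x ahead of the robot, y to its left, z up, the work surface at z = 0. Lengths are in m, angles in rad, forces in N, time in s.
With the tool pointing down it reaches from about 0.35 to 0.9 m from the base axis. Payload 7.2 kg.
Tool frame: the origin (TCP) lies midway between the tips of the shut fingers; the grasp point (between the pads) lies 19 mm behind it; z points along the fingers, y is the line along which they close (so a half turn about z gives the same grasp; the last joint's range is limited). The gripper opens to 88 mm and grips with 3 to 60 N. Pads are 20 mm wide; open, the fingers measure 115 mm over their backs; the gripper's body (75 mm by 178 mm) begins 61 mm behind the grasp point.
Start: joints at [-0.068, 0.411, -0.013, 1.596, 0.006, 1.134, -0.082], TCP at [0.625, -0, 0.223] pointing down, gripper open.
Joint ranges: [-2.95, 2.95], [-0.29, 1.99], [-1.47, 1.44], [0.14, 2.54], [-1.03, 4.17], [0.13, 1.85], [-2.86, 2.86]. Speed limits (rad/s): [2.39, 2.39, 3.01, 3.01, 3.14, 3.14, 3.14].

INTERFACE

Orientations are given as a unit quaternion [w, x, y, z].
In Python, from bench import ctrl gives the robot as it stands. The module is installed in compiled form; this text tells all that it offers.
- The arm moves only by the shell command python3 -m inch 'ROWS' [OPENING]. ROWS is JSON, a list that holds one entry, the list of rows, each a list of 4 numbers: the shift along the world's x, y, z in cm, then the turn about the world's z in degrees. In form: [[[x, y, z, twist], ...]]. A call has 1 to 10 rows; each row is the pose to reach, as a shift and turn from the pose commanded when the call began; what a row does not reach only later rows make up. A row lasts 1/8 s, in which the tool goes at most 62.5 mm and 10.7 degrees, less where a joint would pass 70% of its speed; a pose out of reach is approached as far as the arm can. A call with a gripper value outside its range is refused whole. OPENING is the gripper command: -1 is fully open, 1 is shut, values between are in proportion, set as the call begins (- or left out, the last holds). The fingers move at their own pace and stop on an object; the grip force is fixed at half the most. Time passes only in rows, so rows that repeat a pose let the fingers close. It gives the time, the measured TCP pose, the force, the opening and the grip force at its end, in the units of the state.
- ctrl.sense(): the state, without advancing time (a new reading comes with each control period).
- ctrl.camera(name): name is "scene" or "side" or "wrist"; returns a dict with "image" (384x512x3 uint8, blue, green, red), "z_map" (384x512 float32, m along the optical axis (not along the pixel's ray), 0 where there is no reading), "mtx" (3x3 intrinsics, pixels), "distortion" ([k1, k2, p1, p2, k3] as OpenCV has them; the pictures are not rectified), "world_to_cam" (4x4, takes a point from world to camera coordinates). Camera axes: x right, y down, z forward; pixel columns grow to the right and rows downward; lengths in m; the calibration is good to about 2 mm. A picture is of the moment at which its call begins.
- ctrl.sign_off(): hands the job in; it is judged then, once.
The state is a dict: "t": time; "joints": joint angles; "qvel": joint speeds; "tau": joint torques, N m; "tcp_pos": TCP position; "eef_rot": TCP orientation; "contact_force": force on the tool from outside, world axes, zero at the start; "ft_torque": the same for the moment, N m; "opening": finger opening in m; "gripper_force": force on a finger pad.
Only numpy, scipy, OpenCV 4.12 (cv2) and the standard library are available. Lean on these libraries where they do the work, as an engineer would, in place of code of your own. Each camera call takes 0.05 s, during which the arm holds its last target. There are 200 camera calls.

## Working session

There is one attempt and no reset: what is moved stays moved. The work goes in short steps, Python scripts to look and compute and a shell command to move; the robot and the scene stay as the last step left them, time stands still between calls to the robot, and variables do not carry over. Pictures are saved under pics/ and viewed, at most 10 in all, crops included, and the job is handed in when it is done.

```bash
mkdir -p pics; cat > h.py <<'E'
import numpy as np,cv2
from bench import ctrl
def cam(n,save=None):
    c=ctrl.camera(n)
    if save: cv2.imwrite('pics/'+save,c['image'])
    return c
def ray(c,uv):
    p=cv2.undistortPoints(np.array([[uv]],float),c['mtx'],np.array(c['distortion'],float))[0,0]
    T=np.linalg.inv(c['world_to_cam']); return T[:3,3],T[:3,:3]@np.array([p[0],p[1],1.])
def onz(c,uv,z):
    o,d=ray(c,uv); return o+d*(z-o[2])/d[2]
def dep(c,uv):
    o,d=ray(c,uv); return o+d*c['z_map'][int(round(uv[1])),int(round(uv[0]))]
def cloud(c):
    H,W=c['z_map'].shape; u,v=np.meshgrid(np.arange(W),np.arange(H))
    p=cv2.undistortPoints(np.stack([u,v],-1).reshape(-1,1,2).astype(float),c['mtx'],np.array(c['distortion'],float)).reshape(H,W,2)
    T=np.linalg.inv(c['world_to_cam']); z=c['z_map']
    P=np.dstack([p*z[...,None],z])@T[:3,:3].T+T[:3,3]; P[z==0]=np.nan; return P
E
python3 - <<'E'
from h import *
a=cam('scene');b=cam('side');c=cam('wrist')
cv2.imwrite('pics/a.png',cv2.resize(a['image'],(800,600)))
cv2.imwrite('pics/b.png',cv2.resize(b['image'],(800,600)))
import pickle;pickle.dump([a,b,c],open('o.pkl','wb'))
for k in(a,b,c):print(np.linalg.inv(k['world_to_cam']).round(2)[:3,2:].tolist())
print(ctrl.sense())
E
```

```text
[[-0.41, 0.89], [0.5, -0.38], [-0.76, 0.76]]
[[0.38, 0.23], [-0.62, 0.53], [-0.68, 0.67]]
[[-0.0, 0.63], [-0.24, 0.07], [-0.97, 0.38]]
{'t': 0.15, 'joints': array([-0.06823309,  0.41171902, -0.01271134,  1.59678747,  0.00562207,
        1.1342965 , -0.08219239]), 'qvel': array([-7.34172962e-04, -1.36946141e-03, -7.67368990e-04, -3.95649539e-03,
        1.25753107e-03,  1.42585253e-03,  6.10955789e-05]), 'tau': array([ 1.23447033e-03, -5.88331139e+01,  6.41932636e-01, -2.91289848e+01,
       -5.37989591e-02,  1.57438387e-02,  1.06989046e-04]), 'tcp_pos': array([ 6.24644079e-01, -1.79935545e-05,  2.22026826e-01]), 'eef_rot': array([-3.77747960e-04,  7.07080938e-01,  7.07132380e-01, -4.49737955e-04]), 'contact_force': array([-0.63704264,  0.29658728,  0.99023166]), 'ft_torque': array([ 0.00078782, -0.01875045, -0.05904299]), 'gripper_force': 0.0, 'opening': 0.0878302401053958}
```

View pics/a.png

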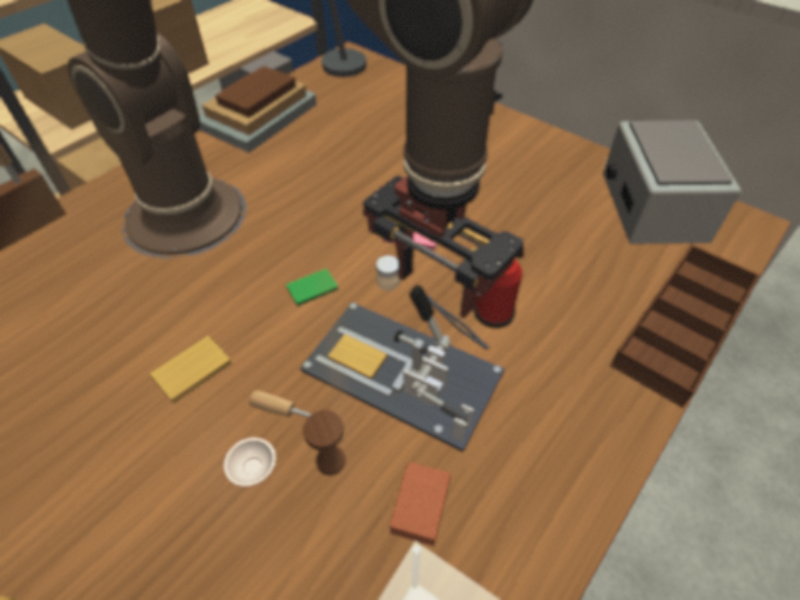

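View pics/b.png

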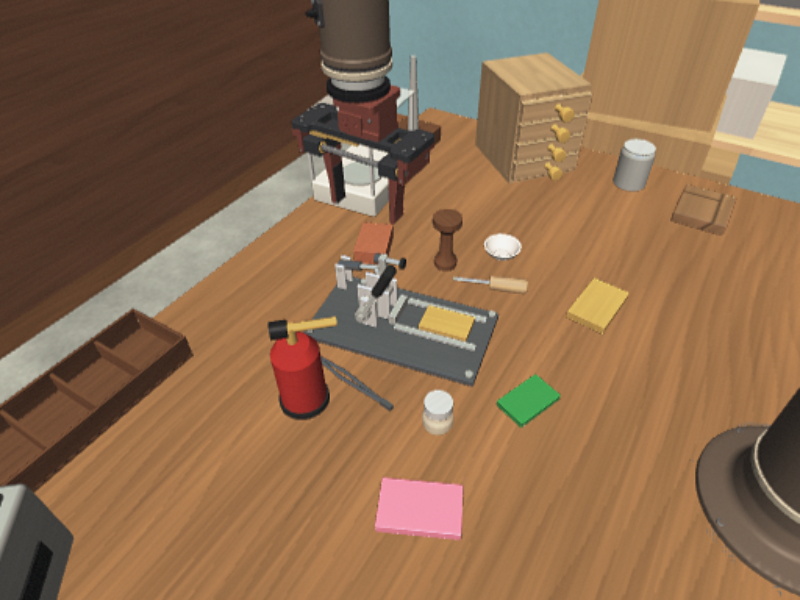

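The scene view shows the plate with corners near (352,305), (303,369), (463,448) and (503,371), and the block at (358,354). In the side view the block is at (447,322), the lever grip at (383,280), the torch at (300,375) and the stick at (447,240), all in 800x600 pixels. Next I'll measure the plate, block and lever.

```bash
cat > m.py <<'E'
from h import *
import pickle
a,b,c=pickle.load(open('o.pkl','rb'))
def quad(k,mask,z):
    m=cv2.morphologyEx(mask.astype(np.uint8),cv2.MORPH_CLOSE,np.ones((9,9)))
    m=cv2.morphologyEx(m,cv2.MORPH_OPEN,np.ones((3,3)))
    C=max(cv2.findContours(m,0,2)[0],key=cv2.contourArea)
    pts=np.array([onz(k,p[0],z)[:2] for p in C]).astype(np.float32)
    return cv2.minAreaRect(pts*1000)
for n,k in(('scene',a),('side',b)):
    P=cloud(k);g=k['image'].astype(int);hsv=cv2.cvtColor(k['image'],cv2.COLOR_BGR2HSV)
    near=(P[...,0]>.4)&(P[...,0]<.9)&(abs(P[...,1])<.35)
    y=near&(hsv[...,0]>18)&(hsv[...,0]<32)&(hsv[...,1]>120)&(hsv[...,2]>120)&(P[...,2]<.04)
    for q in cv2.findContours(y.astype(np.uint8),0,2)[0]:
        if cv2.contourArea(q)>80: 
            mm=np.zeros(y.shape,np.uint8);cv2.drawContours(mm,[q],-1,1,-1)
            print(n,'yellow',q.mean((0,1)),quad(k,mm,.024))
    m=near&(P[...,2]>.008)&(P[...,2]<.017)&(hsv[...,1]<110)&(hsv[...,2]<130)
    r=quad(k,m,.012);print(n,'plate',r,cv2.boxPoints(r).tolist())
    m=near&(P[...,2]>.06)
    L=P[m]; print('high',len(L),)
    # black grip
    d=near&(hsv[...,2]<60)&(P[...,2]>.09)&(P[...,2]<.18)&(P[...,0]>.45)
    v,u=np.where(d)
    nl,lab,st,ce=cv2.connectedComponentsWithStats(d.astype(np.uint8))
    for i in range(1,nl):
        if st[i,4]>10: print(n,'dark',ce[i],st[i,4],P[lab==i].mean(0),P[lab==i].min(0),P[lab==i].max(0))
E
python3 m.py
```

```text
scene yellow [229.15625 227.65625] ((513.5512084960938, -42.284934997558594), (80.5675277709961, 48.39057159423828), 10.67195987701416)
scene plate ((579.0184326171875, -11.178199768066406), (285.25018310546875, 156.11083984375), 10.820876121520996) [[424.27532958984375, 38.712989807128906], [453.58343505859375, -114.62203216552734], [733.7615356445312, -61.06938934326172], [704.4534301757812, 92.26563262939453]]
high 15830
scene dark [269.7125 193.875 ] 160 [0.58310349 0.02965055 0.13997295] [0.56856407 0.01904277 0.11456716] [0.59668804 0.04415564 0.16223734]
scene dark [254.   214.75] 12 [ 0.58628443 -0.02933535  0.12649262] [ 0.58411991 -0.03437119  0.11646753] [ 0.58890838 -0.02171075  0.13238098]
side yellow [285.47058824 207.47058824] ((508.3542175292969, -36.78215026855469), (78.82921600341797, 54.09602737426758), 10.405333518981934)
side plate ((573.4647216796875, -6.510467529296875), (284.1934509277344, 156.80816650390625), 10.549335479736328) [[419.4154052734375, 44.55303192138672], [448.1241455078125, -109.60469818115234], [727.5140380859375, -57.57396697998047], [698.8052978515625, 96.5837631225586]]
high 8728
side dark [257.45454545 168.27272727] 22 [ 0.58061094 -0.02359635  0.12447593] [ 0.57817014 -0.03420607  0.1169111 ] [ 0.58358788 -0.01730832  0.13112194]
side dark [245.36231884 179.5       ] 138 [0.57164005 0.04128235 0.1423901 ] [0.55883188 0.0229936  0.11074164] [0.58994536 0.04879917 0.16080887]
side dark [176.95  206.875] 40 [0.63076502 0.19533799 0.16076548] [0.62212785 0.18698823 0.15815608] [0.64203729 0.20510507 0.16207916]
side dark [177.90740741 213.68518519] 54 [0.62321206 0.20322451 0.15257591] [0.6156713  0.19552709 0.14634538] [0.63057212 0.21030079 0.1588053 ]
```

```bash
python3 - <<'E'
from m import *
O=np.array([.6016,-.0218]);th=np.deg2rad(10.7);R=np.array([[np.cos(th),np.sin(th)],[-np.sin(th),np.cos(th)]])
P=cloud(b);F=(P[...,:2]-O)@R.T
m=(P[...,2]>.03)&(P[...,2]<.2)&(abs(F[...,0])<.3)&(abs(F[...,1])<.25)
nl,lab,st,ce=cv2.connectedComponentsWithStats(m.astype(np.uint8))
for i in range(1,nl):
    if st[i,4]>30: s=lab==i;print(ce[i].round(),st[i,4],F[s].min(0).round(3),F[s].max(0).round(3),P[s][:,2].max().round(3))
E
python3 -m inch '[[[-4,-1,0,-10],[-9,-2.5,0,-20],[-14,-4,0,-30],[-18,-5.1,0,-40],[-18,-5.1,0,-50],[-18,-5.1,0,-60],[-18,-5.1,0,-70],[-18,-5.1,0,-79.3],[-18,-5.1,0,-79.3],[-18,-5.1,0,-79.3]]]' 1
python3 - <<'E'
from h import *
c=cam('wrist');b=cam('side');a=cam('scene')
import pickle;pickle.dump([a,b,c],open('o.pkl','wb'))
cv2.imwrite('pics/w1.png',np.hstack([c['image'],b['image'][100:300,150:400].repeat(1,0)] ) if 0 else c['image'])
E
python3 m.py
```

```text
scene yellow [229.15625 227.65625] ((513.5512084960938, -42.284934997558594), (80.5675277709961, 48.39057159423828), 10.67195987701416)
scene plate ((579.0184326171875, -11.178199768066406), (285.25018310546875, 156.11083984375), 10.820876121520996) [[424.27532958984375, 38.712989807128906], [453.58343505859375, -114.62203216552734], [733.7615356445312, -61.06938934326172], [704.4534301757812, 92.26563262939453]]
high 15830
scene dark [269.7125 193.875 ] 160 [0.58310349 0.02965055 0.13997295] [0.56856407 0.01904277 0.11456716] [0.59668804 0.04415564 0.16223734]
scene dark [254.   214.75] 12 [ 0.58628443 -0.02933535  0.12649262] [ 0.58411991 -0.03437119  0.11646753] [ 0.58890838 -0.02171075  0.13238098]
side yellow [285.47058824 207.47058824] ((508.3542175292969, -36.78215026855469), (78.82921600341797, 54.09602737426758), 10.405333518981934)
side plate ((573.4647216796875, -6.510467529296875), (284.1934509277344, 156.80816650390625), 10.549335479736328) [[419.4154052734375, 44.55303192138672], [448.1241455078125, -109.60469818115234], [727.5140380859375, -57.57396697998047], [698.805
[... 2239 characters left out ...]
340759277344], [727.5136108398438, -56.984832763671875], [698.2742309570312, 97.13822937011719]]
high 9240
side dark [257.45454545 168.27272727] 22 [ 0.58081388 -0.02391578  0.12415423] [ 0.5783821  -0.03216408  0.11568773] [ 0.58304714 -0.01750581  0.13120102]
side dark [245.43065693 179.4379562 ] 137 [0.57161542 0.04104246 0.14240433] [0.55876023 0.02373933 0.11339026] [0.58901745 0.0487926  0.16107664]
side dark [177.07317073 206.90243902] 41 [0.63067195 0.1951363  0.16055912] [0.62110258 0.18543035 0.15770408] [0.64319294 0.20506722 0.16336475]
side dark [177.90740741 213.68518519] 54 [0.62340636 0.20306586 0.15232279] [0.6146899  0.19635725 0.14342351] [0.63209157 0.21055779 0.15866078]
```

View pics/w1.png

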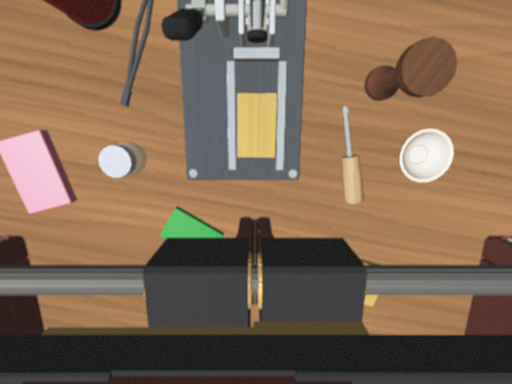

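The wrist view shows the block at (257,125) squarely between its rails, the stop bar at (257,52), and the shut fingers in line at (255,230). I'll take one measurement from this view.

```bash
python3 - <<'E'
from h import *
import pickle
c=pickle.load(open('o.pkl','rb'))[2]
hsv=cv2.cvtColor(c['image'],cv2.COLOR_BGR2HSV)
m=((hsv[...,0]>18)&(hsv[...,0]<32)&(hsv[...,1]>120)&(hsv[...,2]>120)).astype(np.uint8);m[:85]=0;m[170:]=0;m[:,:225]=0;m[:,285:]=0
C=max(cv2.findContours(m,0,2)[0],key=cv2.contourArea)
print(cv2.minAreaRect(np.array([onz(c,p[0],.024)[:2]*1000 for p in C],np.float32)))
for n,uv,z in(('near plate cornersL',(187,180),.012),('R',(299,180),.012),('rail mouthL',(232,169),.018),('rail mouthR',(281,169),.018),('stop near edge top L',(235,59),.03),('stop R',(279,59),.03),('griptip',(178,26),.155)):
    print(n,onz(c,uv,z).round(4),dep(c,uv).round(4))
E
```

```text
((511.03582763671875, -40.969383239746094), (76.86508178710938, 47.290042877197266), 10.125226974487305)
near plate cornersL [0.422  0.0391 0.012 ] [ 0.4188  0.0419 -0.0017]
R [ 0.4513 -0.1121  0.012 ] [ 0.4492 -0.1147 -0.0013]
rail mouthL [ 0.4498 -0.0194  0.018 ] [ 0.4495 -0.0193  0.0165]
rail mouthR [ 0.4622 -0.0838  0.018 ] [ 0.4619 -0.0841  0.0156]
stop near edge top L [ 0.5812 -0.0012  0.03  ] [ 5.828e-01 -3.000e-04  2.190e-02]
stop R [ 0.591  -0.0522  0.03  ] [ 0.5953 -0.0529  0.0116]
griptip [0.5698 0.031  0.155 ] [0.5689 0.03   0.1584]
```

```bash
python3 -m inch '[[[0,-0.2,-5,0],[0,-0.2,-10,0],[0,-0.2,-15,0],[0,-0.2,-18,0],[0,-0.2,-20,0],[0,-0.2,-20.7,0],[0,-0.2,-20.7,0]]]' 1
```

```text
t: 2.42
tcp_pos: [0.445, -0.0531, 0.0157]
eef_rot: [-0.0, 0.996, 0.093, -0.0]
contact_force: [-0.9, 0.7, 0.2]
opening: 0.0009
gripper_force: 0.0
```

```bash
python3 -m inch '[[[0.98,0.19,0,0],[1.72,0.33,0,0],[2.26,0.43,0,0],[2.8,0.53,0,0],[3.34,0.63,0,0],[3.88,0.73,0,0],[4.42,0.84,0,0],[4.91,0.93,0,0],[4.91,0.93,0,0]]]' 1
python3 - <<'E'
from h import *
c=cam('wrist','w2.png')
hsv=cv2.cvtColor(c['image'],cv2.COLOR_BGR2HSV)
m=((hsv[...,0]>18)&(hsv[...,0]<32)&(hsv[...,1]>120)&(hsv[...,2]>120)).astype(np.uint8)
for q in cv2.findContours(m,0,2)[0]:
    if cv2.contourArea(q)>300: print(q.mean((0,1)),cv2.minAreaRect(np.array([onz(c,p[0],.024)[:2]*1000 for p in q],np.float32)))
E
```

```text
t: 3.55
tcp_pos: [0.4953, -0.0435, 0.0157]
eef_rot: [0.0, 0.996, 0.093, 0.001]
contact_force: [-0.1, 0.9, 0.5]
opening: 0.0004
gripper_force: 0.0
[235.42168675 141.45783133] ((546.2368774414062, -33.483665466308594), (78.455810546875, 48.583412170410156), 10.746773719787598)
```

View pics/w2.png

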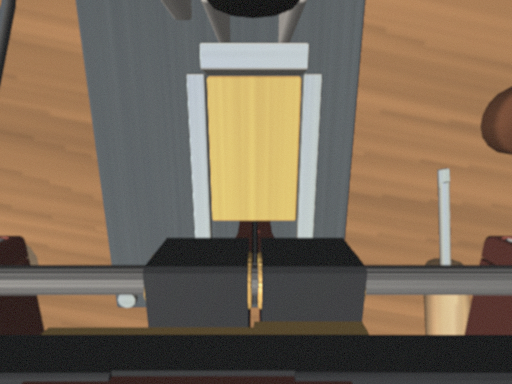

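The fingers are at (254,230) against the block, its far edge at row 76, a few mm short of the stop at row 70. I'll inch on until the force rises.

```bash
python3 -m inch '[[[0.1,0.02,0,0],[0.2,0.04,0,0],[0.29,0.06,0,0],[0.29,0.06,0,0]]]' 1;python3 -m inch '[[[0.1,0.02,0,0],[0.15,0.03,0,0],[0.15,0.03,0,0]]]' 1
```

```text
t: 4.1
tcp_pos: [0.4969, -0.0431, 0.0156]
eef_rot: [0.0, 0.996, 0.093, -0.0]
contact_force: [-3.2, -0.4, 0.8]
opening: 0.0004
gripper_force: 1.4
t: 4.47
tcp_pos: [0.4974, -0.043, 0.0155]
eef_rot: [-0.0, 0.996, 0.093, -0.001]
contact_force: [-6.1, -0.6, 5.2]
opening: 0.0007
gripper_force: 3.0
```

```bash
python3 -m inch '[[[0.1,0.02,0,0],[0.2,0.04,0,0],[0.2,0.04,0,0]]]' 1;python3 -m inch '[[[0.1,0.02,0,0],[0.2,0.04,0,0],[0.2,0.04,0,0],[0.2,0.04,0,0]]]' 1
```

```text
t: 4.85
tcp_pos: [0.4975, -0.043, 0.0152]
eef_rot: [-0.0, 0.996, 0.093, -0.003]
contact_force: [-9.1, -2.4, 8.0]
opening: 0.0
gripper_force: 5.4
t: 5.35
tcp_pos: [0.4975, -0.0429, 0.0149]
eef_rot: [-0.0, 0.996, 0.093, -0.005]
contact_force: [-14.7, -3.5, 10.7]
opening: 0.0004
gripper_force: 7.8
```

It has stalled against the stop as the force climbs, so it's home. Backing off, checking, then lifting clear.

```bash
python3 -m inch '[[[-0.5,-0.1,0,0],[-1.5,-0.28,0,0],[-3,-0.57,0,0],[-5,-0.95,2,0],[-6,-1.1,7,0],[-6,-1.1,13,0],[-6,-1.1,19,0],[-6,-1.1,21,0],[-6,-1.1,21,0]]]' 1
python3 - <<'E'
from h import *
c=cam('wrist','w3.png')
hsv=cv2.cvtColor(c['image'],cv2.COLOR_BGR2HSV)
m=((hsv[...,0]>18)&(hsv[...,0]<32)&(hsv[...,1]>120)&(hsv[...,2]>120)).astype(np.uint8);m[:,:200]=0;m[:,300:]=0;m[200:]=0
for q in cv2.findContours(m,0,2)[0]:
    if cv2.contourArea(q)>300: print(q.mean((0,1)),cv2.minAreaRect(np.array([onz(c,p[0],.024)[:2]*1000 for p in q],np.float32)))
E
```

```text
t: 6.48
tcp_pos: [0.443, -0.0531, 0.227]
eef_rot: [-0.0, 0.996, 0.093, 0.002]
contact_force: [-0.5, 0.4, 0.0]
opening: 0.0004
gripper_force: 0.0
[251.51162791  96.53488372] ((547.5841064453125, -32.99481964111328), (78.16686248779297, 48.325523376464844), 10.457086563110352)
```

View pics/w3.png

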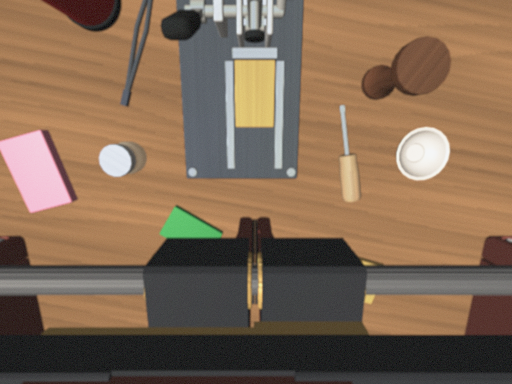

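The block lies flush on the stop (far edge at row 58), with centre at xf = -55 mm and the lever still open at (182,25). Next I'll move behind the lever grip.

```bash
python3 -m inch '[[[4,4,0,0],[8,7,0,0],[8.7,7.7,0,0],[8.7,7.7,-4,0],[8.7,7.7,-7,0],[8.7,7.7,-9.2,0],[8.7,7.7,-9.2,0],[8.7,7.7,-9.2,0]]]' 1
python3 - <<'E'
from h import *
b=cam('side')['image'];cv2.imwrite('pics/s1.png',cv2.resize(b[80:280,140:400],None,fx=3,fy=3))
E
```

```text
t: 7.52
tcp_pos: [0.5292, 0.0235, 0.1338]
eef_rot: [0.0, 0.996, 0.093, -0.0]
contact_force: [0.3, -0.7, -0.3]
opening: 0.0003
gripper_force: 0.0
```

View pics/s1.png

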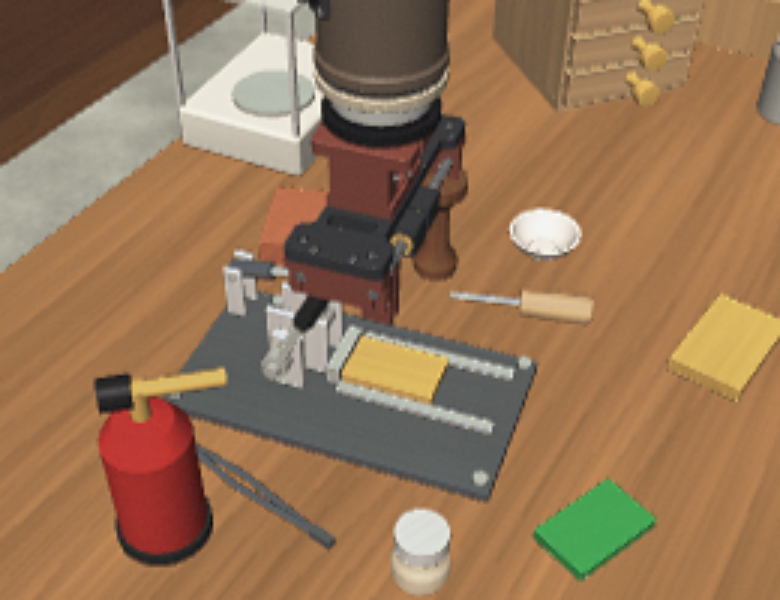

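The fingers sit behind the grip (crop about (385,300), grip at (315,310)), with the block home. Now I'll push the lever.

```bash
python3 -m inch '[[[0.98,0.19,0,0],[1.97,0.37,0,0],[2.95,0.56,0,0],[3.93,0.74,0,0],[4.91,0.93,0,0],[5.9,1.12,0,0]]]' 1; python3 -m inch '[[[0.98,0.19,0,0],[1.97,0.37,0,0],[2.95,0.56,0,0],[3.93,0.74,0,0],[4.91,0.93,0,0],[5.4,1.02,0,0],[5.4,1.02,0,0]]]' 1
python3 - <<'E'
from h import *
b=cam('side')['image'];cv2.imwrite('pics/s2.png',cv2.resize(b[80:280,140:400],None,fx=3,fy=3))
E
```

```text
t: 8.32
tcp_pos: [0.5887, 0.0351, 0.1338]
eef_rot: [0.0, 0.996, 0.093, -0.001]
contact_force: [-3.5, -1.6, 2.5]
opening: 0.0007
gripper_force: 1.8
t: 9.2
tcp_pos: [0.6428, 0.0455, 0.1335]
eef_rot: [0.0, 0.996, 0.093, 0.0]
contact_force: [-0.4, 0.3, -0.0]
opening: 0.0004
gripper_force: 0.0
```

View pics/s2.png

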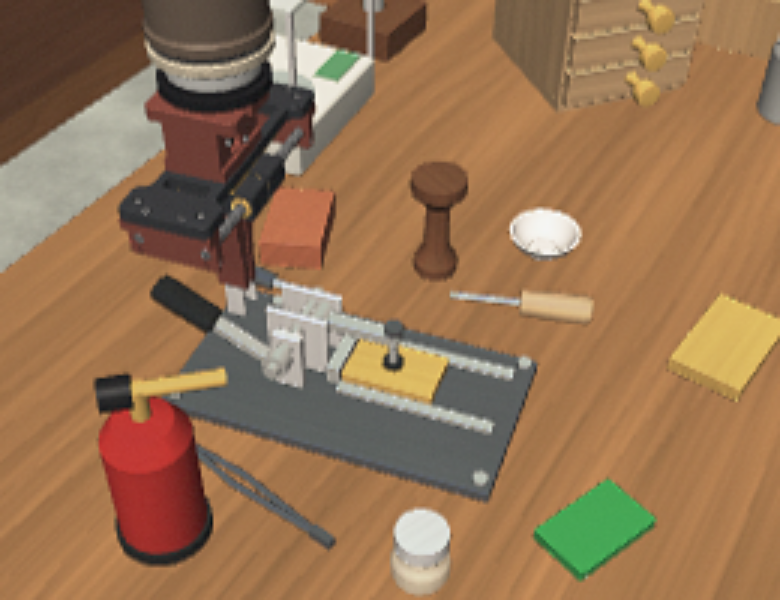

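The lever lies over to the far side (grip at crop (185,300)) and the foot is on the block at (393,362). I'll retract upward and check the grip's tip height against 108 mm.

```bash
python3 -m inch '[[[-0.5,-0.1,2,0],[-1,-0.2,6,0],[-1,-0.2,10,0],[-1,-0.2,12,0],[-1,-0.2,12,0],[-1,-0.2,12,0]]]' 1
python3 - <<'E'
from h import *
c=cam('side');P=cloud(c);h=cv2.cvtColor(c['image'],cv2.COLOR_BGR2HSV)
F=P-[.6018,-.0238,0];t=np.deg2rad(10.7)
F=np.dstack([F[...,0]*np.cos(t)+F[...,1]*np.sin(t),-F[...,0]*np.sin(t)+F[...,1]*np.cos(t),F[...,2]])
m=(h[...,2]<70)&(F[...,2]>.06)&(F[...,2]<.14)&(abs(F[...,1]-.06)<.03)&(F[...,0]>.05)&(F[...,0]<.16)
q=F[m];print(len(q),q.min(0),q.max(0))
p,_,_,_=cv2.fitLine(q[:,[0,2]].astype(np.float32),cv2.DIST_L2,0,.01,.01).ravel(),0,0,0
print('deg over',np.rad2deg(np.arctan2(abs(p[0]),abs(p[1]))));print(ctrl.sense()['contact_force'])
E
```

```text
t: 10.0
tcp_pos: [0.6318, 0.0433, 0.2534]
eef_rot: [-0.0, 0.996, 0.093, -0.0]
contact_force: [-0.3, -0.4, -0.4]
opening: 0.0009
gripper_force: 0.0
209 [0.07379703 0.05115142 0.08018569] [0.12578837 0.07470347 0.11338451]
deg over 63.313248
[-0.6141851  -0.68458079  0.55901022]
```

The lever is 63° over, on its stop, so it's locked. Handing in.

```bash
python3 -c "
from bench import ctrl
print(ctrl.sign_off())"
```

```text
the job is handed in; nothing more can be done
None
```

The block is home against the stop (centre measured at x = -55 mm), the lever is locked at a measured 63°, and the foot sits on the block in the camera view; I had no reading of its force. The job is handed in and returned no verdict.

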